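Weigh a gear on the bench beam balance

TASK

Weigh the steel gear that lies on the beam balance: thread brass weights from the board onto the stem of the weight carrier, setting them down gently, until the rest is within the rider's range, then nudge the rider along its bar with light pushes on its orange knob, without pinching or ramming it, until the beam floats level on its own with the red pointer on the zero mark. Leave the gear lying where it is in its pan, the weights you do not need on their board, and the other things on the bench alone.

Things in the scene. Friction and masses are not known exactly. Their poses are not given: they have to be found in the camera images.
- balance: Fixed two-pan beam balance, blue base 150 x 340 mm. Origin under the base's centre on the table, z up, y along the beam towards the load pan; the rider bar is on its -x side, towards the robot. Knife edge 90 mm above the origin; load pan 150 mm from it at +y, weight carrier 150 mm at -y, both kept level by links. Red pointer and black zero mark behind the middle, up to 165 mm high.
- beam (a joint): Tilt of the beam, rad: 0 level, positive with the carrier down; stops at -0.1 and 0.1. Starts at -0.1: load pan down, carrier up. Untouched it floats at 0.048 rad per 10 g of difference between carrier plus rider and load pan, so it leaves the stops only within 21 g of balance; it is damped and settles within 2 s. While rider or pan is touched, the tilt is falsified by the touch.
- carrier: Round steel weight carrier, 80 mm across, stays level. Origin on its pivot in the beam end, 0.090 - 0.15 x tilt (m) above the table; its upper face is 17 mm above the origin. Where a load lies on it does not matter. Pushed down from its upper stop it yields only once the push and its load outweigh the gear less the rider; that force tells the gear's weight.
- load_pan: Flat round steel pan, 110 mm across, on the balance's +y side. Origin on its pivot in the beam end; its upper face is 17 mm above the origin.
- stem_tip (a point): Tip of the upright steel stem in the middle of the carrier: 8 mm thick, 50 mm tall above the carrier's face, the last 4 mm coned.
- rider: Black block, 150 g, 22 mm along the bar, 24 x 24 mm across, with an orange knob on top, on a bar 115 mm in front (-x) of the balance's middle line. Origin at the block's centre, 75 mm above the table when level. Slides from y = +75 mm (zero end) to -75 mm in the balance's frame; starts within 20 mm of zero. Each 10 mm towards -y counts as 10 g on the carrier, 150 g in all; at zero the empty balance is level.
- knob_top (a point): Top centre of the rider's upright orange knob, 14 mm thick, 38 mm tall, free all round. Pushed sideways here the rider slides with a friction of about 0.8 N and stays where it is left.
- gear: Dark steel spur gear with hub, 64 mm across, 24 mm high, lying flat near the middle of the load pan; origin at the centre of its underside. Its mass is not known: 240 to 440 g.
- rack: Fixed wooden weight board, 230 x 85 x 12 mm, on the table to the right; origin under its centre, x along its length. The weights stand in a row along it, in any order.
- w200: Brass weight of 200 g, a plain cylinder 36 mm across and 26 mm high with a 12 mm bore right through; origin at the centre of its underside, z along the bore.
- w100: Brass weight of 100 g, 30 mm across and 19 mm high, 12 mm bore; origin at the centre of its underside.
- w50: Brass weight of 50 g, 24 mm across and 16.5 mm high, 12 mm bore; origin at the centre of its underside.
- disc_blue: Blue plastic disc, 32 x 10 mm, on the yellow conveyor belt at the left; leave alone.
- disc_red: Red plastic disc, 32 x 10 mm, on the conveyor belt; leave alone.
- disc_yellow: Yellow plastic disc, 32 x 10 mm, on the conveyor belt; leave alone.
- screwdriver: Screwdriver lying on the table near the robot; leave alone.
- pulley: Small flanged belt pulley, 44 x 26 mm, lying behind the balance; leave alone.
- sensor: Small black light sensor on a steel foot, 36 x 30 x 43 mm, standing on the table near the robot; leave alone.

How it is judged:
By the outcome, as a careful person would: the job done as asked, in the order asked, and still so for the second after the job is handed in, with the robot touching nothing.
It also fails if it takes over 72 s, if anything falls off the work surface, if the arm or the gripper's body presses on something with over 40 N, if the wrist force passes 120 N, or if a joint passes its speed limit or range.

ROBOT

A 6-joint arm with a two-finger parallel gripper is mounted at the origin on the work surface. World frame = base frame: x ahead of the robot, y to its left, z up, the work surface at z = 0. Lengths are in m, angles in degrees, forces in N, time in s.
With the tool pointing down it reaches from about 0.35 to 0.725 m from the base axis. Payload 6 kg.
Tool frame: the origin (TCP) lies on the centre line of the jaws, within the pads' length; the fingertips stand manip.tip_reach ahead of it and the grasp point (between the pads) lies 11 mm behind it (manip.tip_reach is the distance from the TCP to the fingertips, in m); z points along the fingers, y is the line along which they close (so a half turn about z gives the same grasp; the last joint's range is limited). The gripper opens to 85 mm and grips with 20 to 120 N. Pads are 22 mm wide; open, the fingers measure 114 mm over their backs; the gripper's body (76 mm by 85 mm) begins 54 mm behind the grasp point. The pads swing forward as they close: fully open they stand 13 mm farther back than shut.
Start: joints at [-47.344, 2.303, 4.859, 0, -92.561, -19.12], TCP at [0.24, -0.55, 0.239] pointing down, gripper open.
Joint ranges: [-146.85, 146.85], [-73.84, 115.35], [-62.03, 85.46], [-188.31, 113.3], [-161.28, -10.13], [-171.36, 171.36]. Speed limits (degrees/s): [147.25, 147.25, 172.46, 180, 180, 180].

INTERFACE

Orientations are given as [roll, pitch, yaw] about the fixed x, y, z axes, in that order (R = Rz(yaw) Ry(pitch) Rx(roll)).
In Python, from rig import telemetry, imaging, manip gives the robot as it stands.
- The arm moves only by the tool move_arm, never from a script. Its argument "targets" is text: rows parted by semicolons, each of 7 numbers parted by spaces: the opening, from 0 (shut) to 1 (fully open), then the shift along the tool's x, y, z in m, then the turn, a rotation vector about the tool's x, y, z in degrees. A call has exactly 10 rows; each row is the pose to reach, as a shift and turn from the pose commanded when the call began, along the tool's axes at that moment; what a row does not reach only later rows make up. A row lasts 1/8 s, in which the tool goes at most 62.5 mm and 10.7 degrees, less where a joint would pass 70% of its speed; a pose out of reach is approached as far as the arm can. A call with a gripper value outside its range is refused whole. The fingers move at their own pace and stop on an object; the grip force is fixed at half the most. Time passes only in rows, so rows that repeat a pose let the fingers close, or fill a call up. It gives the time, the measured TCP pose, the force, the opening and the grip force at its end, in the units of the state.
- telemetry.get_obs(): the state, without advancing time (a new reading comes with each control period).
- imaging.grab_frame(name): name is "scene" or "top"; returns the picture (384x512x3 uint8, blue, green, red); there is no depth.
- imaging.camera_info(name): a dict with "K" (3x3 intrinsics, pixels), "dist" ([k1, k2, p1, p2, k3] as OpenCV has them; the pictures are not rectified), "R" (3x3) and "t" (3): a world point X has camera coordinates R X + t. Camera axes: x right, y down, z forward; pixel columns grow to the right and rows downward; lengths in m; the calibration is good to about 2 mm. A picture is of the moment at which its call begins. camera_info takes no time and is no camera call.
- manip.close_job(): hands the job in; it is judged then, once.
The state is a dict: "time": time; "joints": joint angles; "joint_velocities": joint speeds; "effort": joint torques, N m; "tool_pos": TCP position; "tcp_rot": TCP orientation; "wrist_force": force on the tool from outside, world axes, zero at the start; "wrist_torque": the same for the moment, N m; "width": finger opening in m; "grip_force": force on a finger pad.
Only numpy, scipy, OpenCV 4.12 (cv2) and the standard library are available. Lean on these libraries where they do the work, as an engineer would, in place of code of your own. Each camera call takes 0.05 s, during which the arm holds its last target. There are 200 camera calls.

## Working session

There is one attempt and no reset: what is moved stays moved. The work goes in short steps, Python scripts to look and compute and a tool call to move; the robot and the scene stay as the last step left them, time stands still between calls to the robot, and variables do not carry over. Pictures are saved under pics/ and viewed, at most 10 in all, crops included, and the job is handed in when it is done.

Besides the shell and the picture viewer there is one more tool, called as name(argument=value, ...) on one line, values as JSON. move_arm: Moves the arm, as the interface text tells. Its arguments: {"type":"object","properties":{"targets":{"type":"string"}},"required":["targets"]}

```bash
ls; mkdir -p pics; cat > h.py <<'E'
import numpy as np, cv2
from rig import telemetry, imaging, manip
def px2ray(name,uv):
    c=imaging.camera_info(name);K=np.array(c["K"]);R=np.array(c["R"]);t=np.array(c["t"]).ravel()
    n=cv2.undistortPoints(np.array(uv,float).reshape(-1,1,2),K,np.array(c["dist"])).reshape(-1,2)
    d=np.c_[n,np.ones(len(n))]@R
    return -R.T@t,d
def onplane(name,uv,z):
    o,d=px2ray(name,uv); return o+d*((z-o[2])/d[:,2])[:,None]
def proj(name,X):
    c=imaging.camera_info(name)
    return cv2.projectPoints(np.array(X,float).reshape(-1,1,3),cv2.Rodrigues(np.array(c["R"],float))[0],np.array(c["t"],float),np.array(c["K"],float),np.array(c["dist"],float))[0].reshape(-1,2)
E
python3 - <<'E'
from h import *
for n in("scene","top"):
    f=imaging.grab_frame(n); cv2.imwrite(f"pics/{n}0.png",f)
    cv2.imwrite(f"pics/{n}0b.png",cv2.resize(f,(800,600)))
    c=imaging.camera_info(n); o,_=px2ray(n,[[256,192]]);print(n,o.round(3),np.array(c["K"]).round(1).tolist())
print(manip.tip_reach); print(telemetry.get_obs())
E
```

```text
pics
scene [1.121 0.997 1.101] [[433.8, 0.0, 253.2], [0.0, 433.8, 188.9], [0.0, 0.0, 1.0]]
top [0.476 0.062 1.106] [[358.5, 0.0, 253.3], [0.0, 358.5, 191.7], [0.0, 0.0, 1.0]]
0.008
{'time': 0.1, 'joints': array([-4.73434180e+01,  2.33528467e+00,  4.80853000e+00, -2.37201831e-02,
       -9.25627640e+01, -1.91190475e+01]), 'joint_velocities': array([-0.05631014, -0.0391574 ,  0.08869843,  0.16047187, -0.05388978,
        0.06614514]), 'effort': array([-4.68154831e-03, -3.69348371e+01,  3.48278761e+01,  6.95167467e+00,
       -4.65104124e-03, -2.75491664e-05]), 'tool_pos': array([ 0.23955849, -0.54978828,  0.23838154]), 'tcp_rot': array([ 1.79907657e+02, -6.92925282e-03, -1.56461418e+02]), 'wrist_force': array([0.0852932 , 0.07610585, 0.36450694]), 'wrist_torque': array([-0.01889304, -0.05945102,  0.01501502]), 'grip_force': 0.0, 'width': 0.08547190901598903}
```

View pics/scene0b.png

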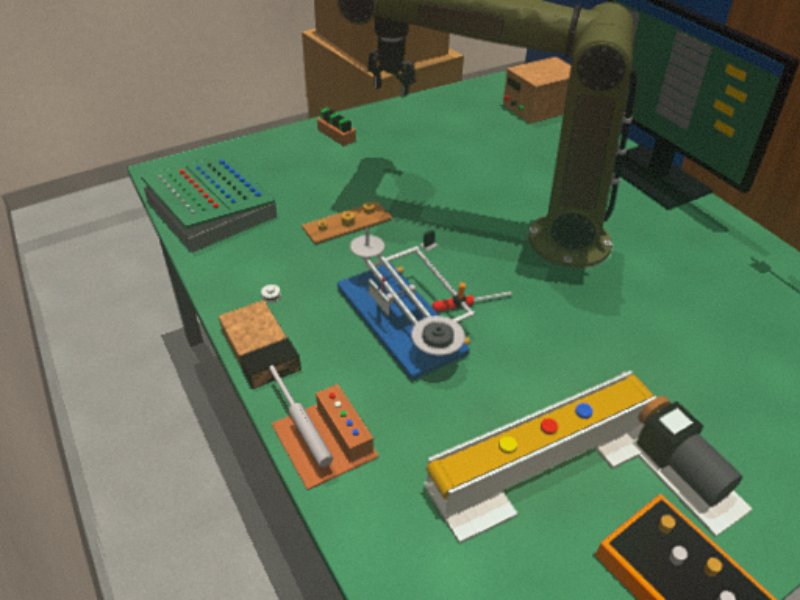

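View pics/top0b.png

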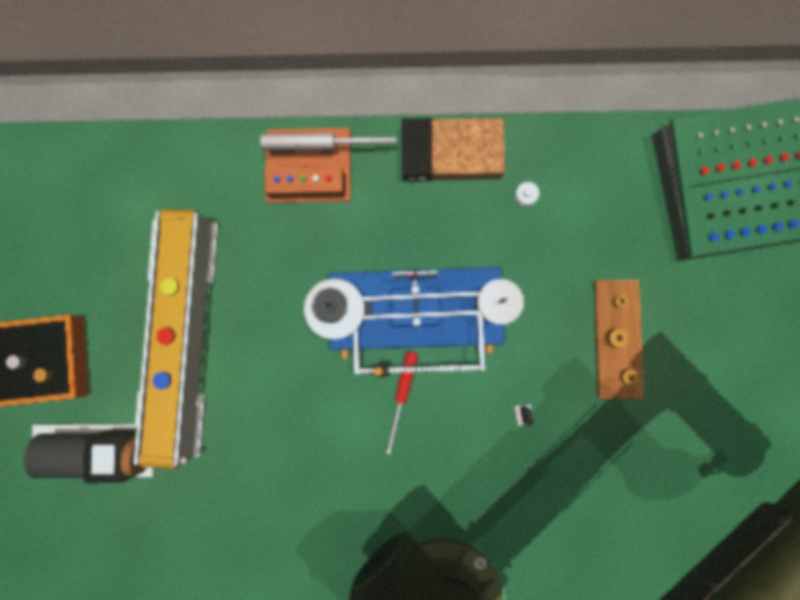

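The scene view shows the balance in the middle, with the gear on the near pan and the carrier at (367,245). The top view (800x600) shows the three weights at about (621,301), (619,338) and (629,377), the carrier at (501,301), the gear at (330,306) and the knob at (380,371). I'll take close crops next.

```bash
python3 - <<'E'
from h import *
t=cv2.imread("pics/top0.png"); s=cv2.imread("pics/scene0.png")
def crop(im,x,y,w,h,W,H): return cv2.resize(im[y:y+h,x:x+w],(W,H),interpolation=cv2.INTER_CUBIC)
a=crop(t,375,175,50,87,230,400); b=crop(t,185,165,160,90,569,320)
c=crop(s,185,125,150,125,336,280)
im=np.zeros((600,800,3),np.uint8)
im[:400,:230]=a; im[:320,231:800]=b; im[320:600,231:567]=c
im[320:600,568:800]=crop(s,190,125,65,78,232,280)
cv2.imwrite("pics/c1.png",im)
h=cv2.cvtColor(t,cv2.COLOR_BGR2HSV)
# brass: print hsv samples
for u,v in[(397,193),(396,216),(402,241),(392,200),(243,237)]: print((u,v),h[v,u])
E
```

```text
(397, 193) [ 16 161 147]
(396, 216) [ 17 154  98]
(402, 241) [ 16 165 144]
(392, 200) [ 13 160 167]
(243, 237) [ 18 172 193]
```

View pics/c1.png

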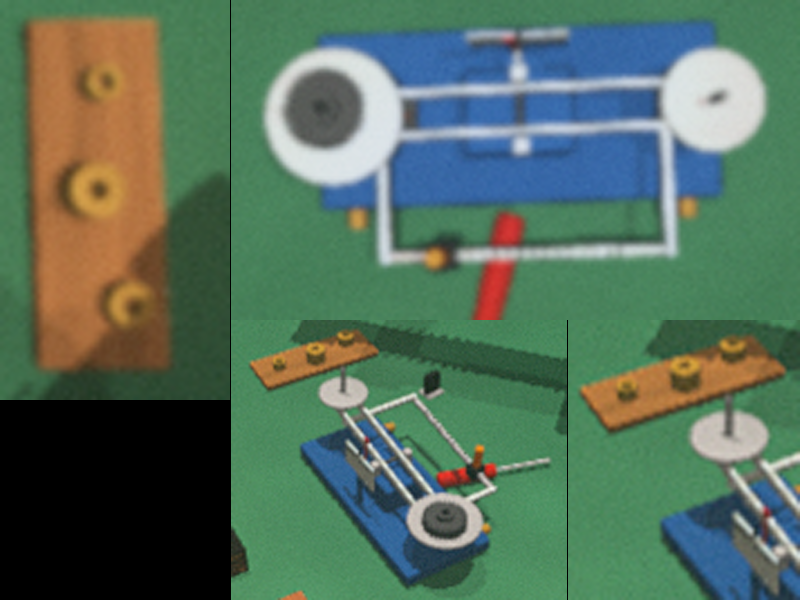

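```bash
cat > det.py <<'E'
from h import *
def blobs(name,im,lo,hi,roi,amin=8):
    x,y,w,h=roi; z=4
    c=cv2.resize(im[y:y+h,x:x+w],None,fx=z,fy=z,interpolation=cv2.INTER_CUBIC)
    m=cv2.inRange(cv2.cvtColor(c,cv2.COLOR_BGR2HSV),lo,hi)
    m=cv2.morphologyEx(m,cv2.MORPH_OPEN,np.ones((5,5)))
    out=[]
    for k in cv2.findContours(m,cv2.RETR_EXTERNAL,cv2.CHAIN_APPROX_NONE)[0]:
        k=cv2.convexHull(k); a=cv2.contourArea(k)/z/z
        if a<amin: continue
        M=cv2.moments(k); out.append(((M['m10']/M['m00']+.5)/z-.5+x,(M['m01']/M['m00']+.5)/z-.5+y,a,cv2.boundingRect(k)))
    return out
def tri(pt,ps):
    A=[];B=[]
    for n,p in(("top",pt),("scene",ps)):
        o,d=px2ray(n,[p]);d=d[0]/np.linalg.norm(d[0]);P=np.eye(3)-np.outer(d,d);A.append(P);B.append(P@o)
    X=np.linalg.solve(sum(A),sum(B)); return X,[np.linalg.norm(a@X-b) for a,b in zip(A,B)]
E
python3 - <<'E'
from det import *
t=cv2.imread("pics/top0.png"); s=cv2.imread("pics/scene0.png")
print("brass top");B=blobs("top",t,(16,110,80),(28,255,255),(380,180,34,75))
for b in B: print(np.round(b[:3],2),onplane("top",[b[:2]],.022).round(4))
print("brass scene")
for b in blobs("scene",s,(16,90,60),(28,255,255),(190,125,65,40)): print(np.round(b[:3],2),onplane("scene",[b[:2]],.022).round(4))
def white(n,im,roi):
    for b in blobs(n,im,(0,0,150),(180,40,255),roi): print(n,np.round(b[:3],2),b[3],onplane(n,[b[:2]],.122).round(4))
white("top",t,(305,175,35,35)); white("scene",s,(222,146,30,24))
print("rack")
for n,im,r in(("top",t,(370,170,50,95)),("scene",s,(185,120,75,45))):
    for b in blobs(n,im,(8,100,50),(28,255,255),r,100): print(n,np.round(b[:3],2),b[3],onplane(n,[b[:2]],.012).round(4))
print("knob")
K=[]
for n,im,r in(("top",t,(225,225,35,25)),("scene",s,(285,178,20,18))):
    for b in blobs(n,im,(8,130,110),(28,255,255),r): print(n,np.round(b[:3],2),b[3],onplane(n,[b[:2]],.106).round(4))
print("base")
for n,im,r in(("top",t,(200,160,135,70)),):
    for b in blobs(n,im,(100,120,60),(125,255,255),r,200): print(n,np.round(b[:3],2),b[3],onplane(n,[b[:2]],.02).round(4))
E
```

```text
brass top
[402.7  240.89  92.53] [[ 0.4154 -0.3596  0.022 ]]
[394.93 215.9  137.94] [[ 0.4898 -0.3396  0.022 ]]
[396.79 192.42  60.41] [[ 0.5603 -0.3481  0.022 ]]
brass scene
[205.92 143.51  43.66] [[ 0.5577 -0.3503  0.022 ]]
[222.45 139.43  87.03] [[ 0.4848 -0.3426  0.022 ]]
[235.83 132.79  55.91] [[ 0.4129 -0.3579  0.022 ]]
top [318.95 193.8  761.22] (0, 14, 122, 126) [[ 0.5507 -0.0982  0.122 ]]
scene [247.78 165.76  34.5 ] (88, 69, 32, 27) [[ 0.5364 -0.0344  0.122 ]]
scene [234.65 156.85 237.25] (9, 18, 88, 56) [[ 0.5532 -0.1017  0.122 ]]
rack
top [ 395.79  217.07 2239.16] (42, 36, 127, 308) [[ 0.4864 -0.3458  0.012 ]]
scene [221.24 141.71 758.91] (34, 38, 229, 105) [[ 0.4907 -0.343   0.012 ]]
knob
top [242.23 237.12  23.56] (61, 39, 21, 23) [[0.4335 0.114  0.106 ]]
scene [295.11 184.61  27.28] (35, 11, 17, 38) [[0.4341 0.1158 0.106 ]]
base
top [ 267.49  212.44 1361.41] (121, 170, 301, 84) [[0.5034 0.0416 0.02  ]]
top [250.93 196.   207.91] (150, 129, 112, 34) [[0.5538 0.0914 0.02  ]]
top [285.15 194.39 285.94] (269, 122, 149, 36) [[ 0.5577 -0.0125  0.02  ]]
top [239.52 180.5  596.81] (40, 55, 215, 61) [[0.6015 0.1259 0.02  ]]
top [292.79 178.61 658.66] (269, 45, 215, 65) [[ 0.6056 -0.0365  0.02  ]]
```

The crops show the order along the rack: w50 at the far end (x≈.56), w200 in the middle and w100 at the near end. The carrier is up, and the screwdriver handle lies on the table below the rider bar. I'll take w200 first, centring it with two pinches at 90° to each other.

```bash
cat > go.py <<'E'
import sys
from h import *
from scipy.spatial.transform import Rotation as Ro
def go(x,y,z,yaw):
    o=telemetry.get_obs(); R=Ro.from_euler('xyz',o['tcp_rot'],degrees=True); T=Ro.from_euler('xyz',[180,0,yaw],degrees=True)
    print("t",round(o['time'],2),"pos",o['tool_pos'].round(4),"rot",o['tcp_rot'].round(2),"F",o['wrist_force'].round(2),"w",round(o['width'],4),"g",round(o['grip_force'],1),"tip",manip.tip_reach)
    print("  -> shift",R.inv().apply(np.array([x,y,z])-o['tool_pos']).round(4),"turn",(R.inv()*T).as_rotvec(degrees=True).round(2))
if __name__=="__main__":
    a=list(map(float,sys.argv[1:]))
    for i in range(0,len(a),4): go(*a[i:i+4])
E
python3 go.py .488 -.34 .1 180 .488 -.34 .06 180
```

```text
t 0.1 pos [ 0.2396 -0.5498  0.2384] rot [ 1.7991e+02 -1.0000e-02 -1.5646e+02] F [0.09 0.08 0.36] w 0.0855 g 0.0 tip 0.008
  -> shift [-0.3116  0.0929  0.1385] turn [ 0.09 -0.03 23.54]
t 0.1 pos [ 0.2396 -0.5498  0.2384] rot [ 1.7991e+02 -1.0000e-02 -1.5646e+02] F [0.09 0.08 0.36] w 0.0855 g 0.0 tip 0.008
  -> shift [-0.3116  0.0928  0.1785] turn [ 0.09 -0.03 23.54]
```

move_arm(targets="1 -0.052 0.016 0.023 0 0 8; 1 -0.104 0.031 0.046 0 0 16; 1 -0.156 0.046 0.069 0 0 23.5; 1 -0.208 0.062 0.092 0 0 23.5; 1 -0.26 0.078 0.115 0 0 23.5; 1 -0.312 0.093 0.138 0 0 23.5; 1 -0.312 0.093 0.158 0 0 23.5; 1 -0.312 0.093 0.178 0 0 23.5; 1 -0.312 0.093 0.178 0 0 23.5; 1 -0.312 0.093 0.178 0 0 23.5")

```text
time: 1.35
tool_pos: [0.4882, -0.3412, 0.0622]
tcp_rot: [-180.0, 0.0, 180.0]
wrist_force: [-0.3, -0.1, 0.2]
width: 0.0853
grip_force: 0.0
```

```bash
python3 go.py .488 -.34 .024 180
```

```text
t 1.35 pos [ 0.4882 -0.3412  0.0622] rot [-1.7995e+02  5.0000e-02  1.7997e+02] F [-0.34 -0.1   0.25] w 0.0853 g 0.0 tip 0.008
  -> shift [0.0003 0.0013 0.0382] turn [-0.05  0.05 -0.03]
```

move_arm(targets="1 0 0.001 0.02 0 0 0; 1 0 0.001 0.038 0 0 0; 1 0 0.001 0.038 0 0 0; 0.3 0 0.001 0.038 0 0 0; 0.3 0 0.001 0.038 0 0 0; 0.3 0 0.001 0.038 0 0 0; 0.3 0 0.001 0.038 0 0 0; 0.3 0 0.001 0.038 0 0 0; 0.3 0 0.001 0.038 0 0 0; 0.3 0 0.001 0.038 0 0 0")

```text
time: 2.6
tool_pos: [0.4891, -0.3394, 0.0243]
tcp_rot: [-180.0, 0.1, -179.9]
wrist_force: [1.1, 0.7, 5.4]
width: 0.0339
grip_force: 60.3
```

```bash
python3 go.py .488 -.34 .024 -90
```

```text
t 2.6 pos [ 0.4891 -0.3394  0.0243] rot [-1.7995e+02  8.0000e-02 -1.7995e+02] F [1.05 0.7  5.38] w 0.0339 g 60.3 tip 0.008
  -> shift [ 0.0011 -0.0006  0.0003] turn [-1.000e-01  3.000e-02 -8.995e+01]
```

move_arm(targets="0.65 0 0 0 0 0 0; 0.65 0 0 0 0 0 -10; 0.65 0 0 0 0 0 -20; 0.65 0 0 0 0 0 -30; 0.65 0 0 0 0 0 -40; 0.65 0 0 0 0 0 -50; 0.65 0 0 0 0 0 -60; 0.65 0 0 0 0 0 -70; 0.65 0 0 0 0 0 -80; 0.65 0 0 0 0 0 -90")

```text
time: 3.85
tool_pos: [0.4879, -0.339, 0.0223]
tcp_rot: [179.9, 0.0, -89.6]
wrist_force: [-1.2, -0.0, -0.5]
width: 0.0554
grip_force: 0.0
```

move_arm(targets="0.65 0 0 0 0 0 0; 0.3 0 0 0 0 0 0; 0.3 0 0 0 0 0 0; 0.3 0 0 0 0 0 0; 0.3 0 0 0 0 0 0; 0.3 0 0 0 0 0 0; 0.3 0 0 0 0 0 0; 0.3 0 0 -0.03 0 0 0; 0.3 0 0 -0.08 0 0 0; 0.3 0 0 -0.08 0 0 0")

```text
time: 5.1
tool_pos: [0.4905, -0.3403, 0.1079]
tcp_rot: [-179.6, -0.2, -90.0]
wrist_force: [0.1, 1.0, -1.9]
width: 0.0336
grip_force: 60.3
```

```bash
python3 go.py .552 -.1 .20 -90
python3 - <<'E'
from det import *
t=imaging.grab_frame("top"); s=imaging.grab_frame("scene"); cv2.imwrite("pics/t2.png",t); cv2.imwrite("pics/s2.png",s)
a=cv2.resize(t[150:270,270:430],(640,480),interpolation=cv2.INTER_CUBIC)[:300]; b=cv2.resize(s[90:190,190:320],(390,300),interpolation=cv2.INTER_CUBIC)
im=np.zeros((600,640,3),np.uint8); im[:300]=a; im[300:,:390]=b; cv2.imwrite("pics/c2.png",im)
E
```

```text
t 5.1 pos [ 0.4905 -0.3403  0.1079] rot [-179.61   -0.19  -89.95] F [ 0.14  0.97 -1.9 ] w 0.0336 g 60.3 tip 0.008
  -> shift [-0.2399 -0.0623 -0.0925] turn [-0.39 -0.19  0.05]
```

View pics/c2.png

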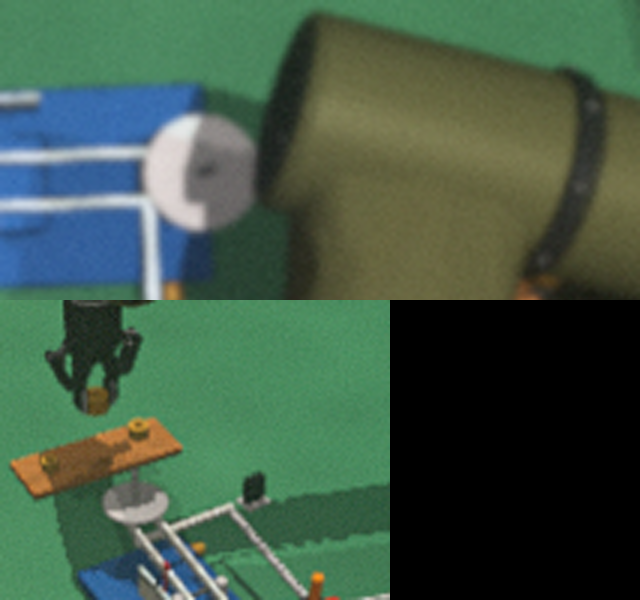

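Good: w200 is held, since the wrist reads −1.9 N. The arm hides the top view there, but the scene view still shows the carrier and stem. I'll refine the stem position with edge-based fits in both views.

```bash
python3 - <<'E'
from det import *
from scipy.optimize import least_squares
t=cv2.imread("pics/top0.png"); s=cv2.imread("pics/scene0.png"); s2=cv2.imread("pics/s2.png")
# disc edge fit: radial gradient in world on carrier plane z=.122
def disc(n,im,c0,r=.04):
    g=cv2.GaussianBlur(im,(0,0),.6).astype(np.float32)[:,:,2]  # red: white/grey vs blue/green
    c=np.array(c0)
    for it in range(4):
        P=[]
        for a in np.radians(np.arange(0,360,6)):
            rr=np.linspace(.028,.052,49); X=np.c_[c[0]+rr*np.cos(a),c[1]+rr*np.sin(a),np.full(49,.122)]
            p=proj(n,X).astype(np.float32); v=cv2.remap(g,p[:,0].reshape(1,-1),p[:,1].reshape(1,-1),cv2.INTER_LINEAR)[0]
            d=-np.gradient(v); k=d.argmax()
            if d[k]>2.0 and 2<k<46: P.append(X[k,:2])
        P=np.array(P)
        q=least_squares(lambda q:np.hypot(*(P-q[:2]).T)-q[2],[*c,r],loss='soft_l1',f_scale=.001).x; c=q[:2]
    return q.round(4),len(P)
print("top",disc("top",t,[.551,-.099])); print("scene",disc("scene",s,[.553,-.101])); print("scene2",disc("scene",s2,[.553,-.101]))
for c in([.5508,-.099],[.5532,-.1017],[.552,-.1]): print(c,proj("top",[[*c,.122],[*c,.172]]).round(1).tolist(),proj("scene",[[*c,.122],[*c,.172]]).round(1).tolist())
# stem tip rows in scene: dark column near u=235
g=cv2.cvtColor(s,cv2.COLOR_BGR2GRAY); print(g[142:164,230:241])
g=cv2.cvtColor(t,cv2.COLOR_BGR2GRAY); print(g[188:199,314:330])
# knob etc. later; load pan via same fit z=.092
E
```

```text
top (array([ 0.5541, -0.1014,  0.0403]), 59)
scene (array([ 0.5529, -0.1027,  0.0404]), 58)
scene2 (array([ 0.5536, -0.1016,  0.0401]), 46)
[0.5508, -0.099] [[319.3, 193.8], [322.4, 192.3]] [[235.6, 157.1], [235.4, 146.0]]
[0.5532, -0.1017] [[320.2, 192.9], [323.4, 191.4]] [[234.7, 156.8], [234.4, 145.8]]
[0.552, -0.1] [[319.6, 193.3], [322.7, 191.8]] [[235.2, 157.0], [235.0, 145.9]]
[[129 131 129 133 136 139 134 132 124 112 108]
 [130 133 135 135 135 125 112 105  89  72  67]
 [131 131 117 108 103  88  71  66  60  79  92]
 [104  96  76  67  80  74  71  96  92 102 115]
 [ 64  65  66  74 102  95  92 112 116 117 111]
 [ 80  98  97  97 101  99 102 118 113 113 108]
 [103 108 116 108  88  89 102 108 111 112 105]
 [114 113 110 108  86  85 103 117 108  98  96]
 [121 135 147 138  95  89 127 153 140 115 105]
 [172 183 184 168 105  92 148 182 176 168 158]
 [191 193 196 177 110 102 155 197 190 187 184]
 [195 194 195 176 101  97 152 190 194 188 187]
 [195 189 194 172 102 102 153 193 192 188 188]
 [193 196 194 170 102 104 157 194 189 189 187]
 [195 193 182 144  94  96 158 196 195 195 186]
 [192 19
[... 359 characters left out ...]
 221 218 221 219 218 217 219]
 [226 225 224 223 223 224 218 214 208 209 212 218 219 218 220 217]
 [227 223 223 223 221 213 203 189 179 177 195 210 219 220 219 219]
 [221 224 218 218 213 193 167 143 137 153 181 204 217 221 220 219]
 [224 222 213 209 194 164 128 106 119 153 184 208 218 221 220 218]
 [224 219 208 201 187 159 137 137 155 177 201 213 221 219 220 220]
 [223 218 212 206 201 190 178 185 194 206 213 217 217 219 218 221]
 [225 223 219 214 215 212 211 215 216 218 219 218 216 218 219 220]
 [224 224 224 221 220 219 221 220 221 222 220 220 220 219 220 218]
 [224 224 224 223 223 219 221 224 220 219 220 220 219 218 220 218]
 [225 224 223 224 223 223 222 222 219 218 221 220 219 221 220 218]]
```

move_arm(targets="0.3 -0.02 -0.005 -0.05 0 0 0; 0.3 -0.06 -0.015 -0.09 0 0 0; 0.3 -0.1 -0.025 -0.095 0 0 0; 0.3 -0.145 -0.04 -0.095 0 0 0; 0.3 -0.19 -0.05 -0.095 0 0 0; 0.3 -0.22 -0.06 -0.095 0 0 0; 0.3 -0.238 -0.064 -0.095 0 0 0; 0.3 -0.238 -0.064 -0.095 0 0 0; 0.3 -0.238 -0.064 -0.095 0 0 0; 0.3 -0.238 -0.064 -0.095 0 0 0")

```text
time: 6.45
tool_pos: [0.5521, -0.102, 0.1981]
tcp_rot: [180.0, -0.0, -90.0]
wrist_force: [0.9, 0.4, -3.6]
width: 0.0335
grip_force: 60.6
```

```bash
python3 go.py .5535 -.1018 .184 -90
python3 - <<'E'
from det import *
s=imaging.grab_frame("scene"); cv2.imwrite("pics/s3.png",s)
cv2.imwrite("pics/c3.png",cv2.resize(s[105:180,190:290],(800,600),interpolation=cv2.INTER_CUBIC))
x=telemetry.get_obs()['tool_pos']
print(proj("scene",[[x[0],x[1],x[2]-.0105],[x[0],x[1],x[2]+.0155],[.5535,-.1018,.172]]).round(2))
E
```

```text
t 6.45 pos [ 0.5521 -0.102   0.1981] rot [179.97  -0.   -90.04] F [ 0.9   0.45 -3.6 ] w 0.0335 g 60.6 tip 0.008
  -> shift [-0.0002 -0.0014  0.0141] turn [ 0.03 -0.   -0.04]
[[234.61 142.11]
 [234.5  136.09]
 [234.36 145.8 ]]
```

View pics/c3.png

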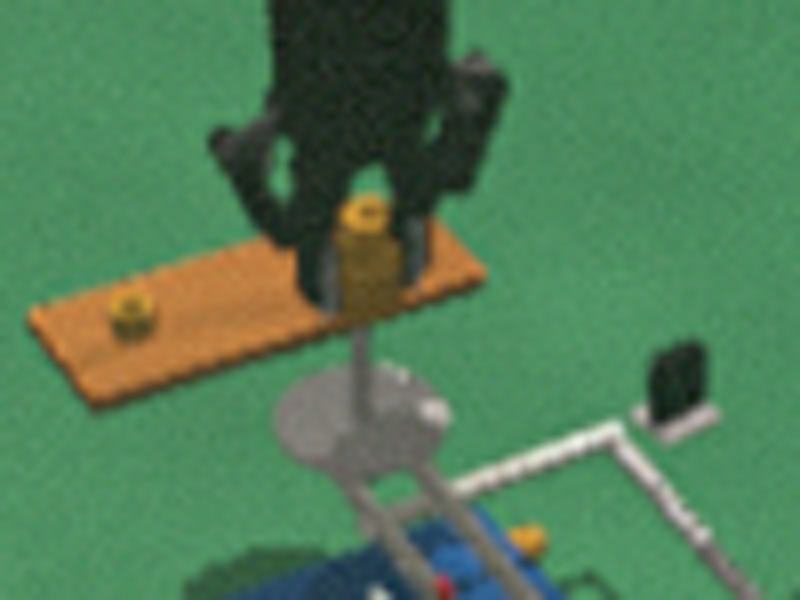

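The weight hangs over the stem. The stem is at column ≈361 and the weight's face at ≈368 in the crop, so the weight looks slightly too far right. I'll measure that offset numerically.

```bash
python3 - <<'E'
from det import *
s=cv2.imread("pics/s3.png")
print("jac",(proj("scene",[[.5535,-.1018,.18],[.5545,-.1018,.18],[.5535,-.1008,.18],[.5535,-.1018,.181]])).round(3).tolist())
h=cv2.cvtColor(s,cv2.COLOR_BGR2HSV)
print("hue");print(h[127:147,228:245,0]);print("val");print(h[127:162,228:245,2])
E
```

```text
jac [[234.328, 143.99], [234.078, 144.072], [234.46, 144.138], [234.323, 143.762]]
hue
[[63 57 57 60 70 69 70 70 71 71 69 66 60 73 71 80 63]
 [64 56 70 65 69 67 70 68 66 69 70 74 77 64 63 64 56]
 [51 62 70 67 66 42 37 30 26 39 57 38 63 72 60 56 67]
 [63 65 69 65 23 21 22 21 19 22 31 43 56 71 71 57 71]
 [62 73 69 40 19 19 19 19 17 20 19 51 70 55 58 53 57]
 [63 54 60 51 19 20 19 19 20 20 18 50 72 64 55 20 24]
 [57 64 73 28 19 19 19 19 19 19 22 65 72 68 58 15 16]
 [60 56 65 19 18 19 19 19 21 21 25 28 74 53 63 15 15]
 [70 62 60 22 21 22 20 19 23 21 19 19 33 60 57 16 15]
 [72 53 60 30 22 21 22 20 20 21 21 22 33 65 80 13 15]
 [77 60 60 42 28 21 21 21 21 22 20 21 26 66 80 17 14]
 [72 66 56 49 24 21 21 21 21 20 20 21 29 85 27 16 15]
 [74 71 45 43 22 20 21 22 21 21 22 24 22 57 17 15 15]
 [79 66 63 30 26 21 22 22 22 22 22 21 25 19 13 14 14]
 [60 67 48 56 24 22 22 21 20 20 21 22 17 15 15 14 15]
 [18 66 78 55 35 23 20 21 21 22 22 18 16 15 15 18 24]
 [15 17 40 51 25 22 21 22 20 21 20 21 20 24 47 66 69]
 [15 14 15 17 17 19 22 21 20 23 27 45 62 68 69 70 71]
 [15 15 16 13 17 17 21 23 45 57 68 70 70 
[... 1857 characters left out ...]
128 126 124 120  95  88 102 124 125 134 159 118 131 133 139]
 [126 126 123 130 127 115  97  88 107 125 122 125 124 120 124 128 132]
 [130 125 127 124 127 118  97  93 109 125 126 127 123 124 127 130 132]
 [128 126 128 130 128 117  97  88 108 128 126 125 118 126 147 181 183]
 [127 124 125 130 129 118  96  89  99 116 112 108 116 109 140 191 195]
 [127 127 126 131 129 121 105  93  98 104 103 105 100 100 114 140 156]
 [130 129 124 126 133 125 109 102 103  98 104 102 103 102  97 103 113]
 [131 133 131 126 113 111 106 101 107 104 102 105  99 105 102 103  99]
 [129 129 130 122 102 103 106 105 103 102 103 102 107 102 101 101 103]
 [130 130 131 114 101 105 106 112 102 102 104  99 105 101  98 103 119]]
```

move_arm(targets="0.3 0.0005 -0.0019 0 0 0 0; 0.3 0.0005 -0.0019 0.005 0 0 0; 0.3 0.0005 -0.0019 0.01 0 0 0; 0.3 0.0005 -0.0019 0.014 0 0 0; 0.3 0.0005 -0.0019 0.016 0 0 0; 0.3 0.0005 -0.0019 0.018 0 0 0; 0.3 0.0005 -0.0019 0.02 0 0 0; 0.3 0.0005 -0.0019 0.022 0 0 0; 0.3 0.0005 -0.0019 0.023 0 0 0; 0.3 0.0005 -0.0019 0.023 0 0 0")

```text
time: 7.75
tool_pos: [0.5542, -0.1016, 0.1752]
tcp_rot: [180.0, 0.0, -90.0]
wrist_force: [0.1, -0.0, -1.9]
width: 0.0333
grip_force: 60.6
```

```bash
python3 go.py .5535 -.1018 .135 -90
python3 - <<'E'
from det import *
s=imaging.grab_frame("scene"); cv2.imwrite("pics/s4.png",s)
cv2.imwrite("pics/c4.png",cv2.resize(s[105:180,190:290],(800,600),interpolation=cv2.INTER_CUBIC))
print([telemetry.get_obs()['wrist_force'].round(2) for _ in range(2)])
E
```

```text
t 7.75 pos [ 0.5542 -0.1016  0.1752] rot [179.99   0.   -89.96] F [ 0.1  -0.01 -1.89] w 0.0333 g 60.6 tip 0.008
  -> shift [0.0002 0.0007 0.0402] turn [0.01 0.   0.04]
[array([ 0.07, -0.82, -1.54]), array([ 0.07, -0.82, -1.54])]
```

View pics/c4.png

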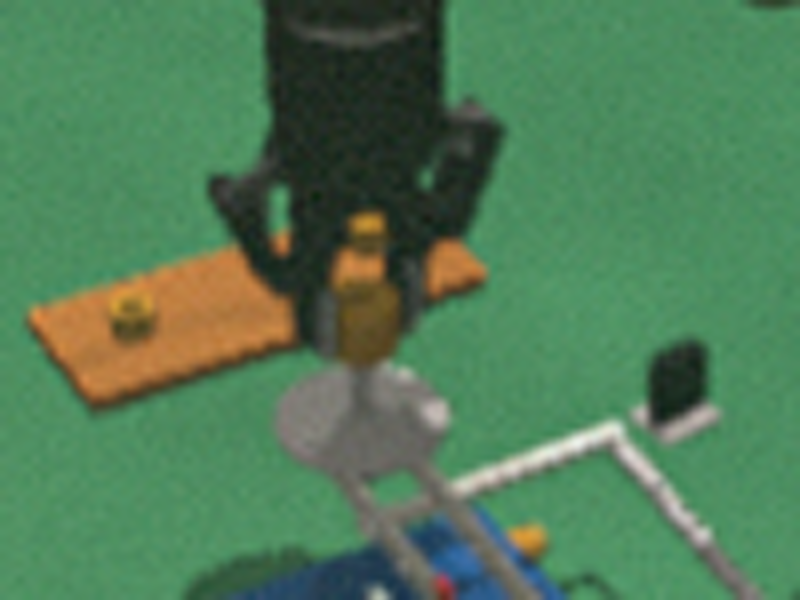

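No axial contact, with the bottom of the weight already below the tip, so it is threaded (the higher yellow spot is w100 behind it). I'm lowering it gently onto the carrier.

move_arm(targets="0.3 0 0 0.005 0 0 0; 0.3 0 0 0.011 0 0 0; 0.3 0 0 0.017 0 0 0; 0.3 0 0 0.023 0 0 0; 0.3 0 0 0.029 0 0 0; 0.3 0 0 0.034 0 0 0; 0.3 0 0 0.037 0 0 0; 0.3 0 0 0.038 0 0 0; 0.3 0 0 0.038 0 0 0; 0.3 0 0 0.038 0 0 0")

```text
time: 9.05
tool_pos: [0.5544, -0.1017, 0.1375]
tcp_rot: [-180.0, 0.0, -90.0]
wrist_force: [0.4, 0.1, -2.0]
width: 0.0338
grip_force: 60.6
```

move_arm(targets="0.3 0 0 0.001 0 0 0; 0.3 0 0 0.002 0 0 0; 0.3 0 0 0.003 0 0 0; 0.3 0 0 0.004 0 0 0; 0.3 0 0 0.005 0 0 0; 0.3 0 0 0.006 0 0 0; 0.3 0 0 0.007 0 0 0; 0.3 0 0 0.007 0 0 0; 0.3 0 0 0.007 0 0 0; 0.3 0 0 0.007 0 0 0")

```text
time: 10.3
tool_pos: [0.5544, -0.1017, 0.1304]
tcp_rot: [-180.0, -0.0, -90.0]
wrist_force: [-0.4, -1.8, 0.5]
width: 0.0341
grip_force: 60.8
```

```bash
python3 - <<'E'
from h import *
f=[]
for _ in range(8): imaging.grab_frame("top"); o=telemetry.get_obs(); f.append(o['wrist_force'])
print(np.mean(f,0).round(2),np.std(f,0).round(2),o['tool_pos'].round(4),o['time'])
E
```

```text
[ 0.24 -1.64  0.61] [0.46 0.37 0.19] [ 0.5544 -0.1017  0.1303] 10.7
```

Fz went from −1.96 N (hanging) to +0.61 N with the carrier yielding. That puts gear minus rider at about 262 g, so w200 alone leaves about 60 g, well within the rider's range. I'm releasing the weight at the upper stop and retreating straight up.

move_arm(targets="0.3 0 0 -0.0015 0 0 0; 0.3 0 0 -0.003 0 0 0; 0.3 0 0 -0.003 0 0 0; 0.7 0 0 -0.003 0 0 0; 0.7 0 0 -0.003 0 0 0; 0.7 0 0 -0.003 0 0 0; 0.7 0 0 -0.02 0 0 0; 0.7 0 0 -0.05 0 0 0; 0.7 0 0 -0.09 0 0 0; 0.7 0 0 -0.13 0 0 0")

```text
time: 11.95
tool_pos: [0.5542, -0.1019, 0.2631]
tcp_rot: [-179.9, -0.0, -90.0]
wrist_force: [0.9, -0.5, 0.6]
width: 0.0594
grip_force: 0.0
```

```bash
cat > disc.py <<'E'
from det import *
from scipy.optimize import least_squares
def disc(n,im,c0,r,z,n_it=4):
    g=cv2.GaussianBlur(im,(0,0),.6).astype(np.float32)[:,:,2]; c=np.array(c0)
    for it in range(n_it):
        P=[]
        for a in np.radians(np.arange(0,360,5)):
            rr=np.linspace(r-.012,r+.012,49); X=np.c_[c[0]+rr*np.cos(a),c[1]+rr*np.sin(a),np.full(49,z)]
            p=proj(n,X).astype(np.float32); v=cv2.remap(g,p[:,0].reshape(1,-1),p[:,1].reshape(1,-1),cv2.INTER_LINEAR)[0]
            d=-np.gradient(v); k=d.argmax()
            if d[k]>2.0 and 2<k<46: P.append(X[k,:2])
        P=np.array(P); q=least_squares(lambda q:np.hypot(*(P-q[:2]).T)-q[2],[*c,r],loss='soft_l1',f_scale=.001).x; c=q[:2]
    return q.round(4),len(P)
E
python3 - <<'E'
from disc import *
t=cv2.imread("pics/top0.png"); s=cv2.imread("pics/scene0.png")
for n,im in(("top",t),("scene",s)): print(n,disc(n,im,[.55,.198],.055,.092))
P=disc("top",t,[.55,.198],.055,.092)[0][:2]*.5+disc("scene",s,[.55,.198],.055,.092)[0][:2]*.5
C=np.array([.5536,-.1018]); d=P-C; L=np.linalg.norm(d); O=(P+C)/2; ey=d/L; ex=np.array([ey[1],-ey[0]])
print("L",L.round(4),"O",O.round(4),"yaw",np.degrees(np.arctan2(-ey[0],ey[1])).round(2))
K=np.array([.4338,.1149]); print("knob bal",(K-O)@ex,(K-O)@ey, "zero end world",O-.115*ex+.075*ey)
k,e=tri((242.23,237.12),(295.11,184.61)); print("knob tri",k.round(4),np.round(e,4))
E
python3 go.py .43 .15 .20 -90
```

```text
top (array([0.5459, 0.1964, 0.0552]), 70)
scene (array([0.5465, 0.197 , 0.0558]), 70)
L 0.2986 O [0.5499 0.0474] yaw 1.42
knob bal -0.11439272665078347 0.07030658994290036 zero end world [0.4330766  0.11957692]
knob tri [0.4332 0.1142 0.1044] [0.0002 0.0002]
t 11.95 pos [ 0.5542 -0.1019  0.2631] rot [-1.7992e+02 -1.0000e-02 -8.9970e+01] F [ 0.9  -0.48  0.61] w 0.0594 g 0.0 tip 0.008
  -> shift [-0.252   0.1241  0.0628] turn [-0.08 -0.01  0.03]
```

The two views agree: the balance origin is at (.550,.047) with yaw 1.4°, and the rider is at y≈+70 mm. The gear comes out at about 267 g, so the rider should go about 62 mm towards −y. I'm bringing the shut fingers in behind the knob on its +y side.

move_arm(targets="0 -0.05 0.024 0 0 0 0; 0 -0.1 0.048 0 0 0 0; 0 -0.15 0.072 0 0 0 0; 0 -0.2 0.097 0 0 0 0; 0 -0.247 0.121 0 0 0 0; 0 -0.247 0.121 0.05 0 0 0; 0 -0.247 0.121 0.1 0 0 0; 0 -0.247 0.121 0.14 0 0 0; 0 -0.247 0.121 0.155 0 0 0; 0 -0.247 0.121 0.155 0 0 0")

```text
time: 13.2
tool_pos: [0.4334, 0.1452, 0.1062]
tcp_rot: [-180.0, -0.0, -90.0]
wrist_force: [0.6, -0.1, 0.3]
width: -0.0001
grip_force: 0.0
```

```bash
python3 go.py .433 .133 .108 -90
python3 - <<'E'
from disc import *
s=imaging.grab_frame("scene");t=imaging.grab_frame("top"); cv2.imwrite("pics/s5.png",s); cv2.imwrite("pics/t5.png",t)
cv2.imwrite("pics/c5.png",cv2.resize(s[120:240,190:350],(800,600),interpolation=cv2.INTER_CUBIC))
print(disc("scene",s,[.5536,-.1018],.04,.122),disc("scene",s,[.5465,.197],.055,.092))
E
```

```text
t 13.2 pos [0.4334 0.1452 0.1062] rot [-1.7997e+02 -1.0000e-02 -8.9960e+01] F [ 0.63 -0.05  0.25] w -0.0001 g 0.0 tip 0.008
  -> shift [ 0.0122  0.0004 -0.0018] turn [-0.03 -0.01  0.04]
(array([ 0.5529, -0.1027,  0.0404]), 69) (array([0.5463, 0.197 , 0.0557]), 72)
```

View pics/c5.png

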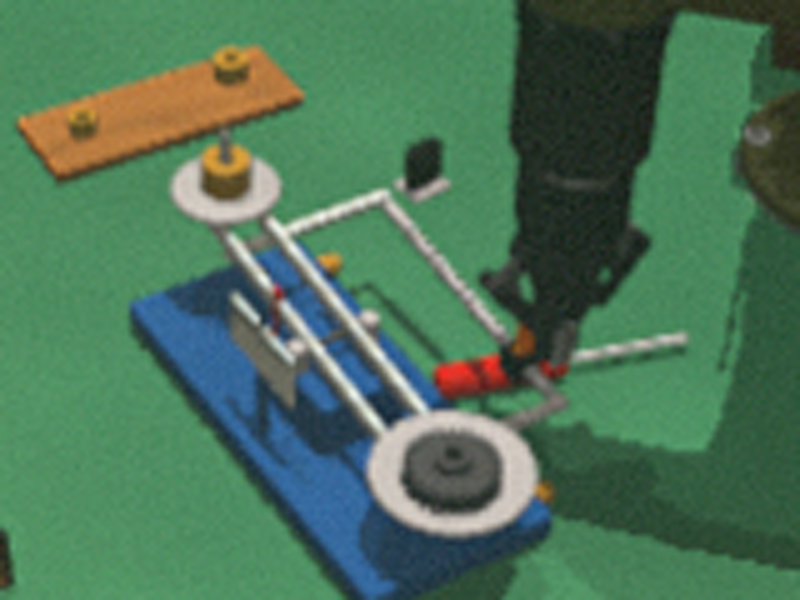

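w200 sits on the carrier with the stem through it, and the shut fingers stand just behind the knob at (520,345). I'm now pushing slowly.

move_arm(targets="0 0.005 0 0 0 0 0; 0 0.009 0 0 0 0 0; 0 0.012 0 0 0 0 0; 0 0.015 -0.0004 0 0 0 0; 0 0.019 -0.0005 0 0 0 0; 0 0.023 -0.0006 0 0 0 0; 0 0.027 -0.0007 0 0 0 0; 0 0.031 -0.0008 0 0 0 0; 0 0.035 -0.0009 0 0 0 0; 0 0.038 -0.001 0 0 0 0")

```text
time: 14.55
tool_pos: [0.4341, 0.107, 0.1053]
tcp_rot: [180.0, 0.0, -90.0]
wrist_force: [0.2, 1.3, 1.3]
width: -0.0
grip_force: 0.5
```

move_arm(targets="0 0.004 -0.0001 0 0 0 0; 0 0.008 -0.0002 0 0 0 0; 0 0.012 -0.0003 0 0 0 0; 0 0.016 -0.0004 0 0 0 0; 0 0.02 -0.0005 0 0 0 0; 0 0.024 -0.0006 0 0 0 0; 0 0.027 -0.0006 0 0 0 0; 0 0.029 -0.0007 0 0 0 0; 0 0.029 -0.0007 0 0 0 0; 0 0.025 -0.0007 0 0 0 0")

```text
time: 15.8
tool_pos: [0.4347, 0.0822, 0.1051]
tcp_rot: [180.0, -0.0, -90.0]
wrist_force: [0.6, 0.1, 0.0]
width: -0.0002
grip_force: 0.0
```

move_arm(targets="0 -0.006 0 0 0 0 0; 0 -0.006 0 0 0 0 0; 0 -0.006 0 0 0 0 0; 0 -0.006 0 0 0 0 0; 0 -0.006 0 0 0 0 0; 0 -0.006 0 0 0 0 0; 0 -0.006 0 0 0 0 0; 0 -0.006 0 0 0 0 0; 0 -0.006 0 0 0 0 0; 0 -0.006 0 0 0 0 0")

```text
time: 17.05
tool_pos: [0.4348, 0.0883, 0.1053]
tcp_rot: [180.0, 0.0, -90.0]
wrist_force: [-0.4, -0.1, 0.1]
width: -0.0002
grip_force: 0.0
```

```bash
cat > tilt.py <<'E'
from disc import *
import sys
def tilt(s):
    # rows of disc centres relative to the reference picture at the -0.1 stop
    r0=cv2.imread("pics/s5.png"); out=[]
    for c,r,z,sg in(([.5529,-.1027],.04,.122,-1),([.5463,.197],.055,.092,1)):
        p=[]
        for im in(r0,s):
            q=disc("scene",im,c,r,z,6)[0]; p.append(proj("scene",[[q[0],q[1],z]])[0])
        j=proj("scene",[[*c,z],[*c,z+.015*sg]]); j=j[1]-j[0]
        out.append(-.1+.1*((p[1]-p[0])@j)/(j@j))
    return np.round(out,4)
if __name__=="__main__":
    s=imaging.grab_frame("scene");t=imaging.grab_frame("top"); n=sys.argv[1]; cv2.imwrite(f"pics/s{n}.png",s); cv2.imwrite(f"pics/t{n}.png",t)
    print("tilt carrier/pan",tilt(s))
    for b in blobs("scene",s,(8,130,110),(28,255,255),(255,150,50,50)): print("knob",np.round(b[:3],2),onplane("scene",[b[:2]],.106).round(4))
    o=telemetry.get_obs(); print(o['time'],o['tool_pos'].round(4),o['wrist_force'].round(2))
E
python3 tilt.py 6
```

```text
tilt carrier/pan [-0.0924 -0.0935]
17.15 [0.4348 0.0883 0.1053] [ 0.53 -0.16 -0.67]
```

move_arm(targets="0 0.004 0 0 0 0 0; 0 0.008 0 0 0 0 0; 0 0.011 -0.0002 0 0 0 0; 0 0.014 -0.0003 0 0 0 0; 0 0.017 -0.0004 0 0 0 0; 0 0.02 -0.0004 0 0 0 0; 0 0.023 -0.0005 0 0 0 0; 0 0.025 -0.0006 0 0 0 0; 0 0.025 -0.0006 0 0 0 0; 0 0.015 -0.0006 0 0 0 0")

```text
time: 18.4
tool_pos: [0.4354, 0.0732, 0.1052]
tcp_rot: [180.0, -0.0, -90.0]
wrist_force: [-0.4, 0.7, -0.4]
width: 0.0002
grip_force: 0.0
```

move_arm(targets="0 0 0 0 0 0 0; 0 0 0 0 0 0 0; 0 0 0 0 0 0 0; 0 0 0 0 0 0 0; 0 0 0 0 0 0 0; 0 0 0 0 0 0 0; 0 0 0 0 0 0 0; 0 0 0 0 0 0 0; 0 0 0 0 0 0 0; 0 0 0 0 0 0 0")

```text
time: 19.65
tool_pos: [0.4355, 0.0733, 0.1053]
tcp_rot: [180.0, 0.0, -90.0]
wrist_force: [-0.0, 0.1, -0.1]
width: -0.0001
grip_force: 0.0
```

```bash
python3 tilt.py 7; sleep 0; python3 tilt.py 8
```

```text
tilt carrier/pan [-0.0377 -0.0406]
19.75 [0.4354 0.0733 0.1053] [-1.54 -0.41 -0.92]
tilt carrier/pan [-0.0389 -0.0423]
19.85 [0.4354 0.0733 0.1053] [ 0.18 -0.46  0.13]
```

move_arm(targets="0 0.004 0 0 0 0 0; 0 0.008 -0.0001 0 0 0 0; 0 0.01 -0.0002 0 0 0 0; 0 0.012 -0.0003 0 0 0 0; 0 0.014 -0.0003 0 0 0 0; 0 0.016 -0.0004 0 0 0 0; 0 0.0172 -0.0004 0 0 0 0; 0 0.018 -0.0004 0 0 0 0; 0 0.018 -0.0004 0 0 0 0; 0 0.008 -0.0004 0 0 0 0")

```text
time: 21.1
tool_pos: [0.4358, 0.0652, 0.1052]
tcp_rot: [180.0, -0.0, -90.0]
wrist_force: [0.3, -0.1, -0.0]
width: -0.0001
grip_force: 0.0
```

move_arm(targets="0 -0.01 0 0 0 0 0; 0 -0.01 0 0 0 0 0; 0 -0.01 0 0 0 0 0; 0 -0.01 0 0 0 0 0; 0 -0.01 0 0 0 0 0; 0 -0.01 0 0 0 0 0; 0 -0.01 0 0 0 0 0; 0 -0.01 0 0 0 0 0; 0 -0.01 0 0 0 0 0; 0 -0.01 0 0 0 0 0")

```text
time: 22.35
tool_pos: [0.4358, 0.0753, 0.1053]
tcp_rot: [180.0, 0.0, -90.0]
wrist_force: [-0.7, -0.4, -0.6]
width: 0.0003
grip_force: 0.0
```

```bash
python3 tilt.py 9; python3 tilt.py 10; python3 tilt.py 11
python3 - <<'E'
import cv2
s=cv2.imread("pics/s11.png"); cv2.imwrite("pics/c11.png",cv2.resize(s[160:205,225:285],(800,600),interpolation=cv2.INTER_CUBIC))
E
```

```text
tilt carrier/pan [-0.0045 -0.0085]
22.45 [0.4358 0.0753 0.1053] [-0.21 -0.08 -0.16]
tilt carrier/pan [-0.0074 -0.0106]
22.55 [0.4358 0.0753 0.1053] [ 0.35 -0.67 -0.31]
tilt carrier/pan [-0.004  -0.0105]
22.65 [0.4359 0.0753 0.1053] [ 0.12  0.62 -0.89]
```

View pics/c11.png

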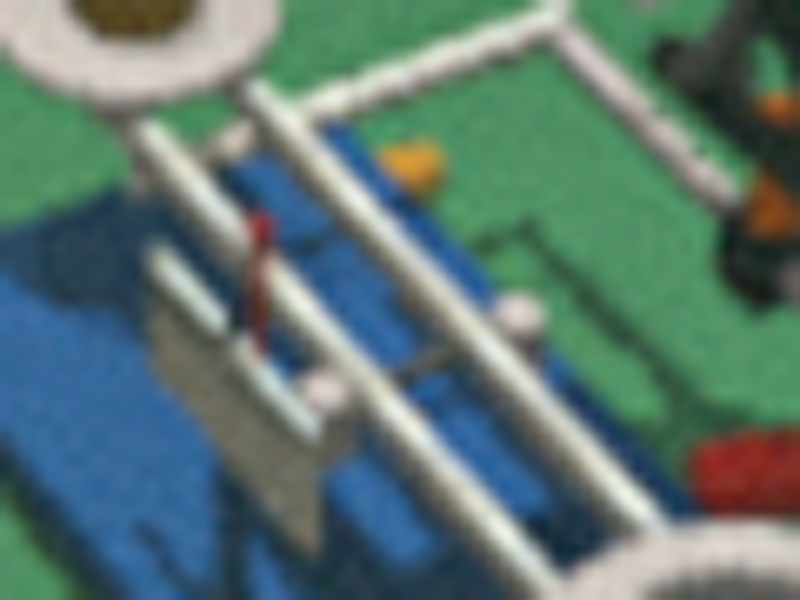

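The red pointer stands close to the dark notch of the plate at (238,325), so the beam is nearly level. I'll cross-check the tilt by registering the pan and carrier patches against the −0.1 reference.

```bash
cat > ecc.py <<'E'
from h import *
import sys,glob
def ecc(n,ref,im,c,r,z,sg):
    j=proj(n,[[*c,z],[*c,z+.015*sg]]); j=j[1]-j[0]
    a=np.linspace(0,2*np.pi,40); ring=proj(n,np.c_[c[0]+r*np.cos(a),c[1]+r*np.sin(a),np.full(40,z)])
    m=np.zeros(ref.shape[:2],np.uint8); cv2.fillPoly(m,[ring.round().astype(np.int32)],255)
    best=None
    for f in(0,.5,1.0):
        try: cc,W=cv2.findTransformECC(cv2.cvtColor(ref,cv2.COLOR_BGR2GRAY),cv2.cvtColor(im,cv2.COLOR_BGR2GRAY),np.float32([[1,0,j[0]*f],[0,1,j[1]*f]]),cv2.MOTION_TRANSLATION,(3,200,1e-5),m,3)
        except cv2.error: continue
        if best is None or cc>best[0]: best=(cc,W[:,2])
    return -.1+.1*(best[1]@j)/(j@j), best[0]
if __name__=="__main__":
    for k in sys.argv[1:]:
        o=[]
        for n in("s","t"):
            ref=cv2.imread(f"pics/{n}5.png"); im=cv2.imread(f"pics/{n}{k}.png"); nm={"s":"scene","t":"top"}[n]
            for c,r,z,sg in(([.5536,-.1018],.044,.122,-1),([.5463,.197],.058,.092,1)):
                try:o+=[*np.round(ecc(nm,ref,im,c,r,z,sg),4)]
                except Exception: o+=['x','x']
        print(k,*map(str,o))
E
python3 ecc.py 6 7 8 9 10 11
```

```text
6 -0.0965 0.9977 -0.0942 0.9962 -0.1002 0.9988 -0.0909 0.9995
7 -0.0379 0.9984 -0.0376 0.9957 -0.1038 0.9905 0.0007 0.9965
8 -0.0376 0.9988 -0.0378 0.9957 -0.0856 0.9781 -0.0001 0.9966
9 -0.0069 0.9984 -0.0082 0.9953 -0.0438 0.9652 0.0228 0.9958
10 -0.0062 0.9983 -0.0078 0.9953 -0.0465 0.9672 0.0252 0.9956
11 -0.0067 0.9985 -0.0083 0.9953 -0.0598 0.9776 0.0275 0.9957
```

```bash
python3 - <<'E'
import cv2,numpy as np
a=[cv2.resize(cv2.imread(f"pics/{n}.png")[170:192,250:282],(396,272),interpolation=cv2.INTER_CUBIC) for n in("t0","t11")] if 0 else [cv2.resize(cv2.imread(f"pics/{n}.png")[165:190,250:282],(400,312),interpolation=cv2.INTER_CUBIC) for n in("top0","t11")]
b=[cv2.resize(cv2.imread(f"pics/{n}.png")[170:200,230:260],(288,288),interpolation=cv2.INTER_CUBIC) for n in("s5","s11")]
im=np.zeros((600,800,3),np.uint8); im[:312,:400]=a[0]; im[:312,400:]=a[1]; im[312:,:288]=b[0]; im[312:,400:688]=b[1]
cv2.imwrite("pics/c12.png",im)
E
```

```text
(no output)
```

View pics/c12.png

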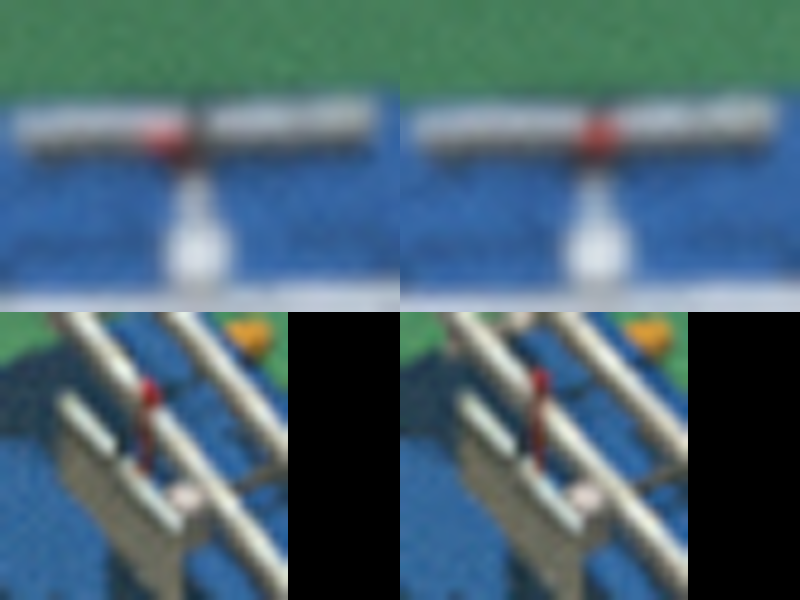

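In the top view the red pointer moved from column 163 to 199, next to the mark at about 197. I'll quantify it from the red centroid.

```bash
cat > ptr.py <<'E'
from h import *
import sys
def red(k):
    im=cv2.imread(f"pics/{k}.png").astype(float)[170:182,255:277]
    w=np.clip(im[:,:,2]-np.maximum(im[:,:,0],im[:,:,1])-12,0,None); yy,xx=np.mgrid[170:182,255:277]
    return (w*xx).sum()/w.sum(),(w*yy).sum()/w.sum(),w.sum()
if __name__=="__main__":
    for k in sys.argv[1:]: print(k,np.round(red(k),3))
E
python3 ptr.py top0 t2 t5 t6 t7 t8 t9 t10 t11
python3 - <<'E'
from h import *
im=cv2.imread("pics/top0.png"); g=cv2.cvtColor(im,cv2.COLOR_BGR2GRAY); print(g[171:178,258:274])
O=np.array([.5499,.0474]);y=np.radians(1.42);ey=np.array([-np.sin(y),np.cos(y)]);ex=np.array([np.cos(y),np.sin(y)])
for z in(.155,.165):
  for q in(-.1,0): 
    p=O+.06*ex-ey*(z-.09)*q; print(z,q,proj("top",[[*p,z]]).round(2))
E
```

```text
top0 [262.929 175.701 154.   ]
t2 [262.925 175.701 174.   ]
t5 [262.95  175.673 159.   ]
t6 [263.253 175.687 182.   ]
t7 [264.671 175.629 210.   ]
t8 [264.704 175.623 199.   ]
t9 [265.352 175.483 236.   ]
t10 [265.329 175.506 249.   ]
t11 [265.382 175.51  241.   ]
[[100 102  97 100 101  97 102 100  98 103 100 102 104 100 102  97]
 [105 100  99  99  98  97  98  91  91  95 100 100 110 110 110 107]
 [134 132 130 131 130 127 118  97 106 117 129 136 144 147 143 139]
 [166 163 164 167 166 161 141 112 119 153 163 166 169 172 167 158]
 [142 143 145 149 154 146 125 100 111 135 141 143 144 142 140 131]
 [100 102 105 107 103  95  85  75  83  92  97  99  99  93  96  95]
 [ 79  81  82  79  74  64  59  65  70  74  72  76  70  74  74  74]]
0.155 -0.1 [[262.82 171.41]]
0.155 0 [[265.25 171.32]]
0.165 -0.1 [[262.46 170.9 ]]
0.165 0 [[265.29 170.8 ]]
```

```bash
sed -i 's/\.044,\.122/.034,.122/; s/\.058,\.092/.046,.092/' ecc.py; python3 ecc.py 6 7 9 10 11 | cut -d' ' -f1-5
```

```text
6 -0.0932 0.9983 -0.0757 0.9934
7 -0.0383 0.9987 -0.037 0.996
9 -0.0257 0.964 -0.01 0.9966
10 -0.007 0.9988 -0.0099 0.9967
11 -0.0068 0.9989 -0.0091 0.996
```

The patches agree on a tilt of about −0.007 and the pointer reads about 0, so one small nudge of roughly 1.2 mm should do. Then I'll back off and retreat.

move_arm(targets="0 0.006 -0.0002 0 0 0 0; 0 0.012 -0.0003 0 0 0 0; 0 0.016 -0.0004 0 0 0 0; 0 0.018 -0.0004 0 0 0 0; 0 0.0195 -0.0004 0 0 0 0; 0 0.0205 -0.0004 0 0 0 0; 0 0.0212 -0.0004 0 0 0 0; 0 0.0213 -0.0004 0 0 0 0; 0 0.0213 -0.0004 0 0 0 0; 0 0.012 -0.0004 0 0 0 0")

```text
time: 23.9
tool_pos: [0.4362, 0.0633, 0.1053]
tcp_rot: [180.0, -0.0, -90.0]
wrist_force: [0.1, 0.3, -0.7]
width: 0.0002
grip_force: 0.0
```

move_arm(targets="0 -0.01 0 0 0 0 0; 0 -0.01 0 0 0 0 0; 0 -0.01 0 0 0 0 0; 0 -0.01 0 0 0 0 0; 0 -0.01 0 0 0 0 0; 0 -0.01 0 0 0 0 0; 0 -0.01 0 0 0 0 0; 0 -0.01 0 0 0 0 0; 0 -0.01 0 0 0 0 0; 0 -0.01 0 0 0 0 0")

```text
time: 25.15
tool_pos: [0.4362, 0.0733, 0.1053]
tcp_rot: [180.0, 0.0, -90.0]
wrist_force: [-0.5, -1.1, 0.2]
width: -0.0002
grip_force: 0.0
```

```bash
for k in 13 14 15; do python3 tilt.py $k; done; python3 ecc.py 13 14 15| cut -d' ' -f1-5; python3 ptr.py t13 t14 t15
```

```text
tilt carrier/pan [-0.0006 -0.001 ]
25.25 [0.4362 0.0733 0.1053] [-0.12 -0.01 -0.17]
tilt carrier/pan [-0.0013 -0.004 ]
25.35 [0.4362 0.0733 0.1053] [0.02 0.5  1.33]
tilt carrier/pan [-0.0016 -0.0047]
25.45 [0.4362 0.0733 0.1053] [-0.06  0.53 -0.5 ]
13 -0.0055 0.9953 -0.0048 0.9949
14 -0.01 0.9967 -0.0054 0.9951
15 -0.0048 0.9954 -0.0051 0.9951
t13 [265.481 175.534 264.   ]
t14 [265.459 175.526 270.   ]
t15 [265.447 175.511 264.   ]
```

All readings are within about 0.005 rad of level, with their mean near zero. I'm retreating clear and doing one last check.

move_arm(targets="0 -0.01 0 -0.02 0 0 0; 0 -0.01 0 -0.05 0 0 0; 0 -0.01 0 -0.09 0 0 0; 0 -0.01 0 -0.12 0 0 0; 0 -0.01 0 -0.12 0 0 0; 0 -0.01 0 -0.12 0 0 0; 0 -0.01 0 -0.12 0 0 0; 0 -0.01 0 -0.12 0 0 0; 0 -0.01 0 -0.12 0 0 0; 0 -0.01 0 -0.12 0 0 0")

```text
time: 26.7
tool_pos: [0.4362, 0.0832, 0.2252]
tcp_rot: [180.0, -0.0, -90.0]
wrist_force: [0.5, 0.6, 1.9]
width: 0.0
grip_force: 0.0
```

```bash
python3 tilt.py 16; python3 ecc.py 16|cut -d' ' -f1-5; python3 ptr.py t16
```

```text
tilt carrier/pan [-0.0004 -0.0019]
knob [282.74 171.02  27.41] [[0.4323 0.0343 0.106 ]]
26.8 [0.4362 0.0832 0.2253] [-0.05  0.5  -0.44]
16 -0.0037 0.9955 -0.0043 0.9942
t16 [265.545 175.514 253.   ]
```

The beam is level (tilt about −0.002 rad) and the arm is clear, so I'm handing in.

```bash
python3 -c "
from rig import manip; print(manip.close_job())"
```

```text
the job is handed in; nothing more can be done
None
```

I handed the job in at about 27 s: w200 is on the carrier stem and the rider has been nudged about 80 mm towards −y, so the gear weighs about 285 g. The beam floats within about 0.005 rad of level with the pointer at the zero mark, judged from the images, and the gear, w100, w50 and the other things were not touched.

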